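# Open the spring vice for a glass slab and hold it open

## Robot

A 6-joint arm with a two-finger parallel gripper is mounted at the origin on the work surface. World frame = base frame: x ahead of the robot, y to its left, z up, the work surface at z = 0. Lengths are in mm, angles in rad, forces in N, time in s.
With the tool pointing down it reaches from about 375 to 925 mm from the base axis. Payload 5.7 kg.
Tool frame: the origin (TCP) lies midway between the tips of the shut fingers; the grasp point (between the pads) lies 19 mm behind it; z points along the fingers, y is the line along which they close (so a half turn about z gives the same grasp; the last joint's range is limited). The gripper opens to 88 mm and grips with 3 to 60 N. Pads are 20 mm wide; open, the fingers measure 115 mm over their backs; the gripper's body (75 mm by 178 mm) begins 61 mm behind the grasp point.
Start: joints at [1.159, 0.359, 1.51, -0, 1.272, -0.115], TCP at [175.469, 573.736, 222.623] pointing down, gripper open.
Joint ranges: [-2.97, 2.97], [-1.01, 2.36], [0.21, 2.38], [-0.96, 4.11], [0.2, 2.71], [-2.98, 2.98]. Speed limits (rad/s): [2.39, 2.39, 3.14, 3.14, 3.14, 3.14].

## Interface

Orientations are given as a rotation vector (axis times angle).
In Python, from rig import r, vision, workorder gives the robot as it stands (r), with the cameras (vision) and the job (workorder).
- The arm moves only by the shell command python3 steer.py, which reads ROWS from standard input. ROWS is a JSON list of rows, 1 to 5 of them, each an object with the fields tx, ty, tz (the shift in mm), turn (a turn about the tool's z in rad), jaw (the opening from 0.0 (shut) to 1.0 (fully open)); a field left out counts as zero (the opening has to be given); each row is the pose to reach, as a shift and turn from the pose commanded when the command began, along the tool's axes at that moment; what a row does not reach only later rows make up. A row lasts 1/12 s, in which the tool goes at most 41.7 mm and 0.125 rad, less where a joint would pass 70% of its speed; a pose out of reach is approached as far as the arm can. The fingers move at their own pace and stop on an object; the grip force is fixed at half the most. Time passes only in rows, so rows that do not move let the fingers close. It prints the time, the measured TCP pose, the force, the opening and the grip force at its end. Input that does not fit is refused with a message, and nothing moves.
- r.read_state(): the state, without advancing time (a new reading comes with each control period).
- vision.capture(name): name is "side" or "top" or "wrist"; returns a dict with "image" (384x512x3 uint8, blue, green, red), "fx", "fy", "cx", "cy" (pixels), "k1" (the pictures are not rectified: a ray, as slopes to the right and down, at radius r is drawn at 1 + k1 r^2 times it, then the intrinsics apply), "cam_to_world" (4x4, takes a point from camera to world coordinates); the wrist camera has in their place "T_tool_cam" (4x4, takes a point from camera to tool coordinates, whose origin is the TCP and whose axes are the flange's). Camera axes: x right, y down, z forward; pixel columns grow to the right and rows downward; lengths in mm; the calibration is good to about 2 mm. A picture is of the moment at which its call begins: read the wrist's pose just before it. There is no depth.
- workorder.sign_off(): hands the job in; it is judged then, once.
The state is a dict: "t": time; "q": joint angles; "joint_velocities": joint speeds; "joint_torque": joint torques, N m; "position": TCP position; "tcp_rot": TCP orientation; "contact_force": force on the tool from outside, world axes, zero at the start; "wrist_torque": the same for the moment, N m; "grip_width": opening from 0.0 (shut) to 1.0 (fully open); "finger_force": force on a finger pad.
Only numpy, scipy, OpenCV 4.12 (cv2) and the standard library are available. Lean on these libraries where they do the work, as an engineer would, in place of code of your own. Each camera call takes 0.05 s, during which the arm holds its last target. There are 200 camera calls.

## Task

Get the small spring vice on the mosaic bench ready for the next slab of glass: press its two sprung-up dust covers down until each snaps shut and stays, then take the T-handle and pull the sliding jaw open until its pointer stands level with the upright mark on the rule beside it. The springs want to close the jaw, so keep hold of the handle: finish while still holding the jaw steady at the mark, with both covers shut. Leave the other things on the bench where they are.

Things in the scene. Friction and masses are not known exactly. Their poses are not given: they have to be found in the camera images.
- vice: Grey steel base of the spring vice, 300 x 310 x 12 mm, fixed. Origin on the bench, on its middle line. +x: to the fixed jaw (54 mm high, far end); -x: the way the sliding jaw is pulled open; +y: the side with the rule. Coordinates below are in this frame, heights above the bench. Spring troughs at x -100 to 0, y = 85 and -85 mm, 40 mm high; between them a 90 mm wide channel for the handle
- cover_left (a joint): Angle (rad) of the +y dust cover: 0 shut, grows as it opens. Plain aluminium plate 92 x 65 x 5 mm, hinged along x at its outer edge (y = 116 mm, 45 mm high), free edge inward, 71 mm from the hinge. A light spring holds it up at 0.58 to 0.9 and lifts it again unless pressed right down, where a catch at y = 44 mm (nose 7 mm above the shut cover) snaps over its edge and holds it under 0.03
- cover_right (a joint): The same for the mirror-image cover on the -y side (hinge at y = -116 mm, catch at y = -44 mm)
- cover_left_press (a point): Where a finger presses the left cover: on its top face, middle of its length, 42 mm from the hinge; moves with the cover. Shut: x = -50, y = 74 mm, 47.5 mm high. Snapping it here takes about 9 N straight down; up to 25 N does no harm
- cover_right_press (a point): The same point on the right cover (shut: x = -50, y = -74 mm, 47.5 mm high)
- jaw (a joint): How far the sliding jaw has been pulled open, m: 0 = closed by the springs (start), to 0.075 at the stop; the pull needed grows from 6 N at 0 to about 14 N at the stop. Let go, it runs back to 0
- pull_handle: Steel T-handle on the jaw's draw bar: round crossbar 14 mm thick, 78 mm long along y, on a 12 mm round stalk. Origin at the crossbar's centre, 86 mm high; jaw closed: x = -55, y = 0 mm. Moves only along x, with the jaw. Can be pinched from above, fingers closing along x, and pulled to -x. Below it the draw bar, top 31 mm high
- jaw_pointer (a point): Top outer end of the thin upright blade (4 mm thick) on the +y end of the sliding jaw, 59 mm high; at x = 100, y = 120 mm in the vice's frame with the jaw closed, and moves towards -x as the jaw opens
- mark_rider: The mark: fixed aluminium rider on the rule at the vice's +y side, foot 16 x 26 x 5 mm with an upright fin 4 mm thick (in x), 22 mm wide, top 44 mm above the foot's underside. Origin at the underside, in the fin's plane; axes as the vice. The jaw is at the mark when the pointer is at x = 0 in this frame, 30 to 56 mm to -x from where it starts
- glass_offcut: Dark glass piece 34 x 26 x 10 mm lying on the base plate at the -y side of the jaws; leave it
- chip_dish: Little white dish, 40 mm across, 18 mm high, on the base plate's front left corner (x about -130, y about 115 mm); leave it
- mosaic_hammer: Hammer 240 mm long lying right of the vice; leave it
- glue_bowl: White bowl, 110 mm across, 45 mm high; leave it
- grout_jar: Jar, 70 mm across, 90 mm high; leave it
- chip_tray: Cardboard tray 120 x 120 x 55 mm full of red glass chips; leave it
- brush: Brush 200 mm long lying left of the vice; leave it

How it is judged:
By the outcome, as a careful person would: the job done as asked, in the order asked, and still so for the second after the job is handed in, while the arm keeps its last pose, push and grip.
It also fails if it takes over 45 s, if anything falls off the work surface, if the arm or the gripper's body presses on something with over 40 N, if the wrist force passes 120 N, or if a joint passes its speed limit or range.

## Working session

There is one attempt and no reset: what is moved stays moved. The work goes in short steps, Python scripts to look and compute and a shell command to move; the robot and the scene stay as the last step left them, time stands still between calls to the robot, and variables do not carry over. Pictures are saved under pics/ and viewed, at most 10 in all, crops included, and the job is handed in when it is done.

```bash
ls; mkdir -p pics
python3 - <<'E'
from rig import r, vision, workorder
import cv2,numpy as np
s=r.read_state();print(s)
for n in("top","side"):
    c=vision.capture(n);cv2.imwrite(f"pics/{n}0.png",c["image"]);np.save(f"{n}0.npy",{k:v for k,v in c.items()},allow_pickle=True)
    print(n,c["fx"],c["cx"],c["cy"],c["k1"],np.round(c["cam_to_world"],3).tolist())
E
```

```text
pics
rig.py
steer.py
{'t': 0.0, 'q': array([ 1.15889852e+00,  3.59484417e-01,  1.51145191e+00,  6.11179332e-06,
        1.27249110e+00, -1.15101783e-01]), 'joint_velocities': array([ 0.00095597, -0.00161036,  0.00094902, -0.00067256, -0.00061932,
        0.00080827]), 'joint_torque': array([-1.77974631e-03, -5.15370870e+01, -2.70729285e+01,  6.70382730e-02,
        3.49017105e-02, -1.75374039e-04]), 'position': array([175.19792874, 573.1174532 , 221.81444432]), 'tcp_rot': array([-4.64427985e-01, -3.10658421e+00,  2.77975663e-03]), 'contact_force': array([-0.22258637, -0.14619291,  0.3809895 ]), 'wrist_torque': array([ 0.02530113, -0.02157267,  0.0106788 ]), 'finger_force': 0.0, 'grip_width': 0.997396611783414}
top 455.44506944091046 248.12760038827028 184.1201080316862 0.03915768706884619 [[-0.004, -0.987, 0.161, 374.879], [-1.0, 0.003, -0.006, 62.738], [0.006, -0.161, -0.987, 1409.596], [0.0, 0.0, 0.0, 1.0]]
side 369.8355619675883 252.32975530416286 191.25329707061502 0.029531752870779977 [[-0.982, -0.112, 0.154, 408.943], [-0.191, 0.615, -0.765, 1029.896], [-0.009, -0.78, -0.625, 853.453], [0.0, 0.0, 0.0, 1.0]]
```

View pics/top0.png

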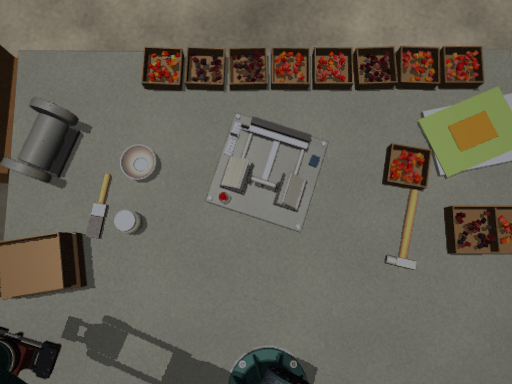

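View pics/side0.png

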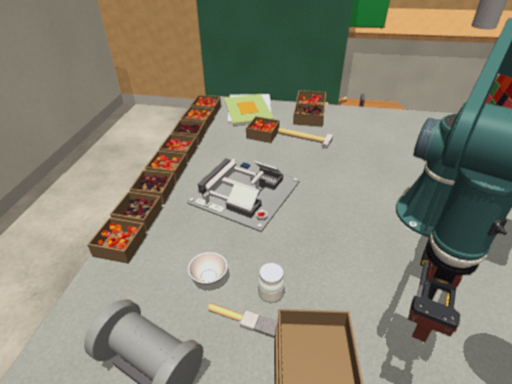

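The top view shows the vice at about (268,172), with the fixed jaw up (away from the robot) and turned slightly clockwise. The red chip dish is at (223,197), at its front left corner. The arm is clear of it at the lower left.

```bash
cat > h.py <<'E'
import numpy as np,cv2
from scipy.spatial.transform import Rotation as R
def ray(c,uv,M=None):
    M=c["cam_to_world"] if M is None else M
    d=np.array([(uv[0]-c["cx"])/c["fx"],(uv[1]-c["cy"])/c["fy"]]);s=d.copy()
    for _ in range(20): s=d/(1+c["k1"]*(s@s))
    v=M[:3,:3]@np.r_[s,1];return M[:3,3],v
def plane(c,uv,z,M=None):
    o,v=ray(c,uv,M);return o+v*(z-o[2])/v[2]
def proj(c,p,M=None):
    M=c["cam_to_world"] if M is None else M
    q=M[:3,:3].T@(np.asarray(p)-M[:3,3]);s=q[:2]/q[2];s=s*(1+c["k1"]*(s@s))
    return s*[c["fx"],c["fy"]]+[c["cx"],c["cy"]]
def wristM(s,c):
    T=np.eye(4);T[:3,:3]=R.from_rotvec(s["tcp_rot"]).as_matrix();T[:3,3]=s["position"];return T@c["T_tool_cam"]
def load(n): return np.load(n,allow_pickle=True).item()
E
python3 - <<'E'
from h import *
c=load("top0.npy");im=c["image"]
x0,y0=200,106
cr=cv2.resize(im[y0:y0+130,x0:x0+140],None,fx=4.5,fy=4.5,interpolation=cv2.INTER_CUBIC)
for k in range(0,140,20): cv2.putText(cr,str(x0+k),(int(k*4.5),10),0,.35,(0,255,255))
for k in range(0,130,20): cv2.putText(cr,str(y0+k),(0,int(k*4.5)+4),0,.35,(0,255,255))
cv2.imwrite("pics/topcrop.png",cr)
hsv=cv2.cvtColor(im,cv2.COLOR_BGR2HSV)
g=cv2.cvtColor(im,cv2.COLOR_BGR2GRAY);print(im[215,280],im[240,280],im[150,300])
E
```

```text
[119 124 124] [101 111 110] [80 84 86]
```

View pics/topcrop.png

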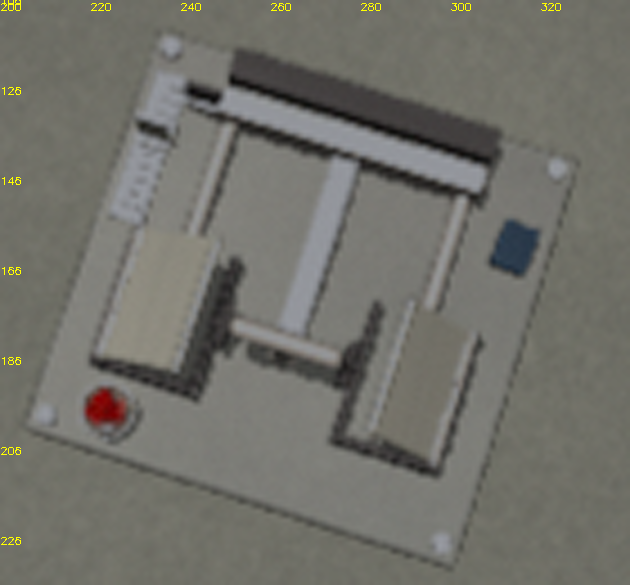

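The crop shows the base plate's corners at about (235,113), (328,142), (300,232) and (206,202). The handle crossbar runs from (252,178) to (275,186). The pointer is near (246,127) and the rider's dark fin near (234,134). Both covers are up.

Run:
```python
from h import *
c=load("top0.npy")
P=lambda x,y:(200+x/4.5-.4,106+y/4.5-.4)
co=[plane(c,P(*p),12)[:2] for p in [(158,32),(578,160),(451,568),(25,430)]]
FL,FR,NR,NL=co
sc=[plane(c,P(*p),13)[:2] for p in [(170,46),(558,168),(441,542),(43,413)]]
for q in (co,sc):
    FL,FR,NR,NL=q
    print([np.linalg.norm(a-b).round(1) for a,b in((FL,FR),(FR,NR),(NR,NL),(NL,FL))],np.mean(q,0).round(1))
    print([np.degrees(np.arctan2(*d[::-1])).round(2) for d in (FL-NL,FR-NR)],[np.degrees(np.arctan2(*d[::-1])).round(2)-90 for d in (FL-FR,NL-NR)])
h=[plane(c,P(*p),90)[:2] for p in [(236,325),(340,358)]]
print("handle",h,np.mean(h,0),np.linalg.norm(h[0]-h[1]),np.degrees(np.arctan2(*(h[0]-h[1])[::-1]))-90)
O=np.mean(co,0);d=((FL-NL)+(FR-NR));e=((FL-FR)+(NL-NR));e=np.array([e[1],-e[0]]);th=d+e;th=np.arctan2(th[1],th[0]);print("O",O,"yaw",th)
def V(p): 
    q=p[:2]-O;return np.round([q@[np.cos(th),np.sin(th)],q@[-np.sin(th),np.cos(th)]],1)
print("handle V",V(np.mean(h,0)))
print("pointer",V(plane(c,P(190,90),59)),V(plane(c,P(222,97),59)),"rider fin",[V(plane(c,P(152,128),z)) for z in(44,56,60)],"dish",V(plane(c,P(108,408),18)))
```

```text
[np.float64(309.3), np.float64(300.3), np.float64(305.5), np.float64(297.8)] [644.   -4.9]
[np.float64(-17.81), np.float64(-18.52)] [np.float64(-17.72), np.float64(-18.180000000000007)]
[np.float64(286.1), np.float64(275.5), np.float64(285.8), np.float64(275.6)] [647.1  -4.9]
[np.float64(-18.47), np.float64(-18.53)] [np.float64(-18.230000000000004), np.float64(-18.22)]
handle [array([608.49159961,  42.85871825]), array([586.41943156, -24.85647776])] [597.45551558   9.00112024] 71.22168470582498 -18.05368470077559
O [644.00269052  -4.89178798] yaw -0.32044308833801005
handle V [-48.6  -1.5]
pointer [101.4 115.6] [103.6  93.3] rider fin [array([ 71.8, 133.4]), array([ 68.8, 132.1]), array([ 67.8, 131.6])] dish [-118.5  102.5]
```

```bash
echo '[{"tx": -28,"ty": -17,"tz": -12,"jaw": 0},{"tx": -57,"ty": -34,"tz": -24,"jaw": 0},{"tx": -86,"ty": -51,"tz": -36,"jaw": 0},{"tx": -114,"ty": -68,"tz": -48,"jaw": 0},{"tx": -143,"ty": -85,"tz": -60,"jaw": 0}]' | python3 steer.py
echo '[{"tx": -28,"ty": -17,"jaw": 0},{"tx": -57,"ty": -34,"jaw": 0},{"tx": -86,"ty": -51,"jaw": 0},{"tx": -114,"ty": -68,"jaw": 0},{"tx": -143,"ty": -85,"jaw": 0}]' | python3 steer.py
echo '[{"tx": -28,"ty": -17,"jaw": 0},{"tx": -57,"ty": -34,"jaw": 0},{"tx": -86,"ty": -51,"jaw": 0},{"tx": -114,"ty": -68,"jaw": 0},{"tx": -143,"ty": -85,"jaw": 0}]' | python3 steer.py
echo '[{"tx": -28,"ty": -17,"jaw": 0},{"tx": -57,"ty": -34,"jaw": 0},{"tx": -86,"ty": -51,"jaw": 0},{"tx": -114,"ty": -68,"jaw": 0},{"tx": -143,"ty": -85,"jaw": 0}]' | python3 steer.py
echo '[{"turn": 0.12,"jaw": 0},{"turn": 0.24,"jaw": 0},{"turn": 0.36,"jaw": 0},{"turn": 0.48,"jaw": 0},{"turn": 0.6,"jaw": 0}]' | python3 steer.py
echo '[{"turn": 0.12,"jaw": 0},{"turn": 0.24,"jaw": 0},{"turn": 0.36,"jaw": 0},{"turn": 0.48,"jaw": 0},{"turn": 0.6,"jaw": 0}]' | python3 steer.py
echo '[{"turn": 0.12,"jaw": 0},{"turn": 0.24,"jaw": 0},{"turn": 0.36,"jaw": 0},{"turn": 0.39,"jaw": 0},{"turn": 0.39,"jaw": 0}]' | python3 steer.py
python3 - <<'E'
from h import *
from rig import r, vision, workorder
s=r.read_state();c=vision.capture("wrist");cv2.imwrite("pics/w1.png",c["image"]);c["s"]=s;np.save("w1.npy",c,allow_pickle=True)
print(s["q"],R.from_rotvec(s["tcp_rot"]).as_matrix().round(3),c["T_tool_cam"].round(3))
E
```

```text
t: 0.52
position: [287.7, 449.2, 282.7]
tcp_rot: [-0.464, -3.107, 0.002]
contact_force: [0.6, 0.5, 0.4]
grip_width: 0.66
finger_force: 0.0
t: 0.93
position: [399.7, 326.1, 282.4]
tcp_rot: [-0.464, -3.107, 0.001]
contact_force: [0.3, -0.3, -0.9]
grip_width: 0.284
finger_force: 0.0
t: 1.35
position: [511.6, 203.0, 282.3]
tcp_rot: [-0.465, -3.106, 0.0]
contact_force: [0.4, 2.2, 0.1]
grip_width: 0.004
finger_force: 0.0
t: 1.77
position: [623.5, 79.9, 282.1]
tcp_rot: [-0.465, -3.106, 0.0]
contact_force: [-0.1, -0.1, -0.6]
grip_width: 0.006
finger_force: 0.0
t: 2.18
position: [622.7, 81.1, 282.0]
tcp_rot: [-1.37, -2.826, 0.001]
contact_force: [0.7, 0.5, -0.6]
grip_width: 0.005
finger_force: 0.0
t: 2.6
position: [622.7, 81.3, 282.1]
tcp_rot: [-2.144, -2.295, 0.001]
contact_force: [-0.8, -0.1, 0.4]
grip_width: 0.007
finger_force: 0.0
t: 3.02
position: [622.7, 81.3, 282.1]
tcp_rot: [-2.544, -1.843, 0.001]
contact_force: [-1.1, -0.1, 0.3]
grip_width: 0.005
finger_force: 0.0
[ 1.99626521e-02  3.55519573e-01  1.36571493e+00 -7.93294202e-05
  1.42145883e+00  3.37014708e-01] [[ 0.312  0.95  -0.001]
 [ 0.95  -0.312 -0.   ]
 [-0.    -0.001 -1.   ]] [[-1.00000e-03 -9.57000e-01 -2.91000e-01  8.01710e+01]
 [ 1.00000e+00 -1.00000e-03 -2.00000e-03 -6.36000e-01]
 [ 2.00000e-03 -2.91000e-01  9.57000e-01 -1.61236e+02]
 [ 0.00000e+00  0.00000e+00  0.00000e+00  1.00000e+00]]
```

View pics/w1.png

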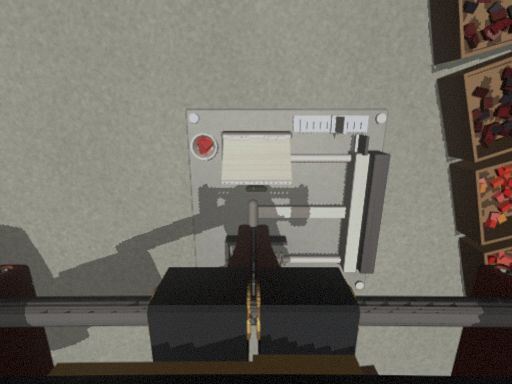

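The wrist view shows base screws at (193,118), (381,118) and (360,286), the left cover up around (257,158), the handle's upper end near (252,203), the rider fin at (340,126) and the pointer at (362,146). The tool's x axis is the vice's +y, and its y axis is the vice's +x.

```bash
cat >> h.py <<'E'
def V(p,O,th):
    q=np.asarray(p)[:2]-O;return np.round([q@[np.cos(th),np.sin(th)],q@[-np.sin(th),np.cos(th)]],1)
E
python3 - <<'E'
from h import *
c=load("w1.npy");M=wristM(c["s"],c)
S=np.array([plane(c,p,13,M)[:2] for p in [(193,118),(381,118),(360,286)]])
B=np.array([[-138,143],[138,143],[138,-143.]])
a,b=B-B.mean(0),S-S.mean(0)
th=np.arctan2((a[:,0]*b[:,1]-a[:,1]*b[:,0]).sum(),(a*b).sum())
Rm=np.array([[np.cos(th),-np.sin(th)],[np.sin(th),np.cos(th)]]);O=S.mean(0)-Rm@B.mean(0)
print("O",O,"th",th,"res",(S-O-(B@Rm.T)).round(1).tolist())
for n,p,z in[("pointer",(362,146),59),("rider",(340,126),56),("handle end",(252,203),90),("dish",(204,146),18),("jawbar",(345,158),54)]: print(n,V(plane(c,p,z,M),O,th))
t=V(c["s"]["position"],O,th);print("tcp V",t)
g=cv2.resize(c["image"][100:260,180:395],None,fx=3.7,fy=3.7,interpolation=cv2.INTER_CUBIC);cv2.imwrite("pics/w1c.png",g)
E
```

```text
O [644.93143308  -6.75274311] th -0.3169991329857376 res [[-0.8, 1.2], [0.3, 0.1], [0.5, -1.4]]
pointer [ 97.6 108.2]
rider [ 66.4 134.6]
handle end [-51.6  37.2]
dish [-124.2  103.4]
jawbar [77.9 91.1]
tcp V [-48.6  76.7]
```

View pics/w1c.png

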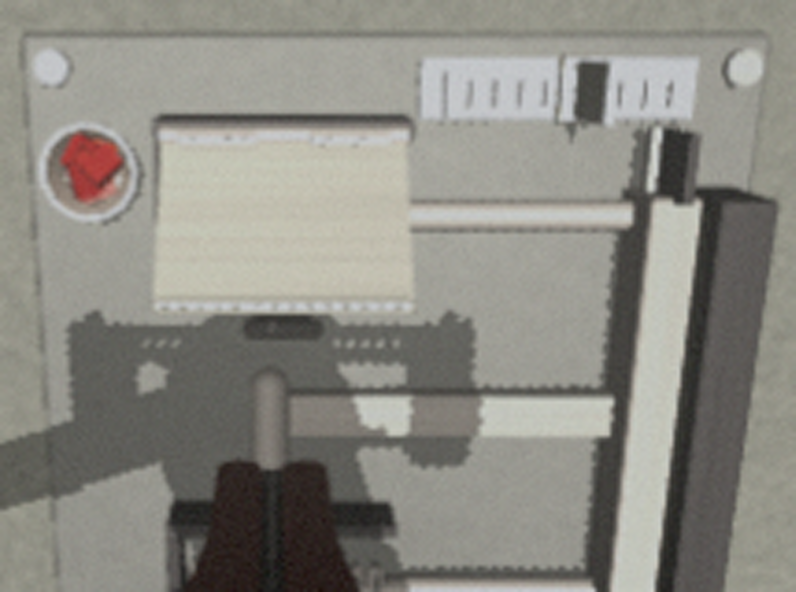

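The crop shows the left cover up, its catch at about (257,188) in full-image pixels, and the shut fingertips. The TCP is 3 mm off the press line. I'll descend onto the left cover, slowing near the end.

```bash
echo '[{"tx": -1,"tz": 34,"jaw": 0},{"tx": -2,"tz": 68,"jaw": 0},{"tx": -3,"tz": 102,"jaw": 0},{"tx": -3,"tz": 136,"jaw": 0},{"tx": -3,"tz": 166,"jaw": 0}]' | python3 steer.py
echo '[{"tz": 10,"jaw": 0},{"tz": 20,"jaw": 0},{"tz": 30,"jaw": 0},{"tz": 40,"jaw": 0},{"tz": 50,"jaw": 0}]' | python3 steer.py
echo '[{"tz": 3,"jaw": 0},{"tz": 6,"jaw": 0},{"tz": 9,"jaw": 0},{"tz": 12,"jaw": 0},{"tz": 14,"jaw": 0}]' | python3 steer.py
```

```text
t: 3.48
position: [621.2, 78.4, 114.6]
tcp_rot: [-2.541, -1.846, 0.002]
contact_force: [0.1, -0.5, -0.3]
grip_width: 0.002
finger_force: 0.0
t: 3.9
position: [623.7, 78.4, 67.5]
tcp_rot: [2.541, 1.843, 0.004]
contact_force: [0.0, -1.4, 1.6]
grip_width: 0.001
finger_force: 0.8
t: 4.32
position: [622.5, 78.0, 53.9]
tcp_rot: [2.542, 1.844, 0.0]
contact_force: [-3.3, -2.6, 12.6]
grip_width: 0.006
finger_force: 6.1
```

```bash
echo '[{"tz": 1,"jaw": 0},{"tz": 2,"jaw": 0},{"tz": 2,"jaw": 0}]' | python3 steer.py;echo '[{"tz": 1,"jaw": 0},{"tz": 2,"jaw": 0},{"tz": 2,"jaw": 0}]' | python3 steer.py
```

```text
t: 4.57
position: [622.4, 77.7, 51.7]
tcp_rot: [2.542, 1.844, 0.0]
contact_force: [-1.8, -3.3, 6.9]
grip_width: 0.006
finger_force: 3.3
t: 4.82
position: [622.4, 77.9, 49.1]
tcp_rot: [2.542, 1.844, 0.0]
contact_force: [-0.5, -1.7, 1.8]
grip_width: 0.003
finger_force: 1.5
```

```bash
echo '[{"tz": 1,"jaw": 0},{"tz": 2,"jaw": 0},{"tz": 2,"jaw": 0}]' | python3 steer.py;echo '[{"tz": 1,"jaw": 0},{"tz": 1,"jaw": 0}]' | python3 steer.py
```

```text
t: 5.07
position: [622.5, 78.3, 47.7]
tcp_rot: [2.543, 1.844, 0.001]
contact_force: [-1.4, -2.9, 10.2]
grip_width: 0.005
finger_force: 5.0
t: 5.23
position: [622.6, 78.3, 47.5]
tcp_rot: [2.542, 1.844, 0.001]
contact_force: [-3.9, -2.7, 17.5]
grip_width: 0.008
finger_force: 8.3
```

The force dropped and then rose again at 47.5 mm, so the cover is at its shut height. I'll lift, cross to the right cover and look.

```bash
echo '[{"tz": -20,"jaw": 0},{"tz": -50,"jaw": 0},{"tx": -30,"tz": -80,"jaw": 0},{"tx": -60,"tz": -90,"jaw": 0},{"tx": -90,"tz": -90,"jaw": 0}]' | python3 steer.py;echo '[{"tx": -30,"jaw": 0},{"tx": -57,"jaw": 0},{"tx": -57,"jaw": 0}]' | python3 steer.py
python3 - <<'E'
from h import *
from rig import r, vision, workorder
O=np.array([644.9,-6.75]);th=-.317
s=r.read_state();c=vision.capture("wrist");cv2.imwrite("pics/w2.png",c["image"]);print(V(s["position"],O,th))
E
```

```text
t: 5.65
position: [596.4, -7.2, 138.9]
tcp_rot: [2.539, 1.844, 0.008]
contact_force: [-0.3, -0.5, -0.3]
grip_width: 0.004
finger_force: 0.0
t: 5.9
position: [575.0, -64.6, 135.5]
tcp_rot: [2.546, 1.841, -0.002]
contact_force: [-0.3, 0.4, -0.3]
grip_width: 0.004
finger_force: 0.0
[-48.4 -76.8]
```

View pics/w2.png

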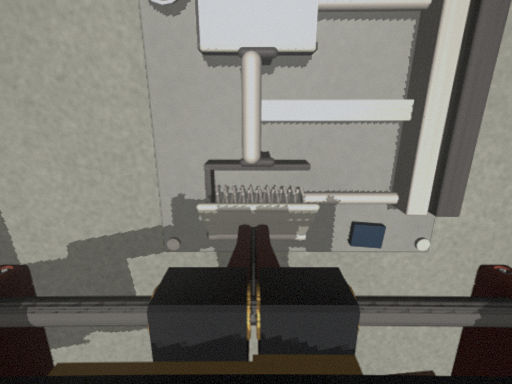

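The left cover at (258,25) now lies flat under its catch at (258,52). The right cover's edge stands up at (258,208), with springs showing. Next I press the right cover.

```bash
echo '[{"tx": 3,"tz": 10,"jaw": 0},{"tx": 3,"tz": 25,"jaw": 0},{"tx": 3,"tz": 40,"jaw": 0},{"tx": 3,"tz": 55,"jaw": 0},{"tx": 3,"tz": 70,"jaw": 0}]' | python3 steer.py
echo '[{"tz": 3,"jaw": 0},{"tz": 6,"jaw": 0},{"tz": 9,"jaw": 0},{"tz": 12,"jaw": 0},{"tz": 14,"jaw": 0}]' | python3 steer.py
echo '[{"tz": 1,"jaw": 0},{"tz": 2,"jaw": 0},{"tz": 2,"jaw": 0}]' | python3 steer.py;echo '[{"tz": 1,"jaw": 0},{"tz": 2,"jaw": 0},{"tz": 2,"jaw": 0}]' | python3 steer.py
```

```text
t: 6.37
position: [579.8, -55.0, 65.6]
tcp_rot: [2.542, 1.845, 0.007]
contact_force: [0.4, 1.3, 1.7]
grip_width: 0.005
finger_force: 0.9
t: 6.78
position: [577.5, -57.1, 52.5]
tcp_rot: [-2.543, -1.843, -0.002]
contact_force: [-1.9, 7.6, 9.1]
grip_width: 0.008
finger_force: 4.5
t: 7.03
position: [577.7, -57.6, 50.3]
tcp_rot: [-2.544, -1.844, -0.002]
contact_force: [-0.1, 3.0, 4.3]
grip_width: 0.008
finger_force: 2.0
t: 7.28
position: [577.7, -58.4, 47.8]
tcp_rot: [2.543, 1.844, 0.001]
contact_force: [-0.5, 3.0, 4.2]
grip_width: 0.007
finger_force: 2.0
```

```bash
echo '[{"tz": 1,"jaw": 0},{"tz": 2,"jaw": 0},{"tz": 2,"jaw": 0}]' | python3 steer.py;echo '[{"tz": 1,"jaw": 0},{"tz": 1,"jaw": 0}]' | python3 steer.py
echo '[{"tz": -20,"jaw": 0},{"tz": -50,"jaw": 0},{"tz": -80,"jaw": 0},{"tx": 20,"ty": 11,"tz": -110,"jaw": 0},{"tx": 50,"ty": 27,"tz": -130,"jaw": 0}]' | python3 steer.py;echo '[{"tx": 32,"ty": 17,"tz": -5,"jaw": 0},{"tx": 64,"ty": 34,"tz": -10,"jaw": 0},{"tx": 96,"ty": 51,"tz": -15,"jaw": 0},{"tx": 128,"ty": 68,"tz": -20,"jaw": 0},{"tx": 160,"ty": 84,"tz": -20,"jaw": 0}]' | python3 steer.py;echo '[{"jaw": 0},{"jaw": 0}]' | python3 steer.py
python3 - <<'E'
from h import *
from rig import r, vision, workorder
O=np.array([644.9,-6.75]);th=-.317
s=r.read_state();c=vision.capture("wrist");c["s"]=s;np.save("w3.npy",c,allow_pickle=True);cv2.imwrite("pics/w3.png",c["image"]);print(V(s["position"],O,th))
E
```

```text
t: 7.53
position: [577.8, -58.4, 47.5]
tcp_rot: [2.543, 1.844, 0.001]
contact_force: [-3.4, 4.0, 19.2]
grip_width: 0.005
finger_force: 9.5
t: 7.7
position: [577.9, -58.4, 47.3]
tcp_rot: [2.543, 1.843, 0.002]
contact_force: [-6.0, 4.7, 26.1]
grip_width: 0.002
finger_force: 13.3
t: 8.12
position: [617.9, -21.4, 177.2]
tcp_rot: [2.544, 1.839, -0.002]
contact_force: [1.2, -1.2, -0.6]
grip_width: 0.006
finger_force: 0.0
t: 8.53
position: [749.8, 107.2, 195.3]
tcp_rot: [2.542, 1.843, 0.001]
contact_force: [1.0, 0.3, 0.1]
grip_width: 0.003
finger_force: 0.0
t: 8.7
position: [748.6, 107.4, 193.2]
tcp_rot: [2.541, 1.846, -0.002]
contact_force: [-0.5, -0.1, 0.7]
grip_width: 0.006
finger_force: 0.0
[ 62.9 140.8]
```

View pics/w3.png

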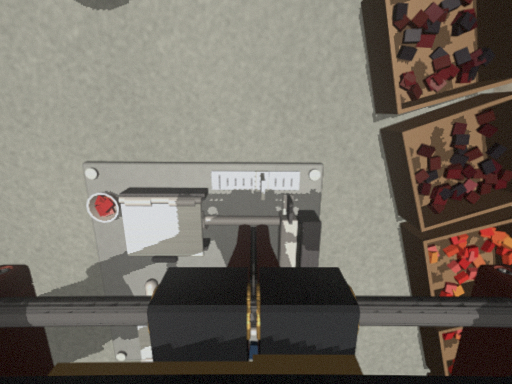

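The left cover is shut. The rule is at (256,181) with the rider fin near (263,178), the pointer is near (289,205), and the screws are at (91,174) and (314,174). I need an enlarged crop.

Run:
```python
from h import *
c=load("w3.npy");g=cv2.resize(c["image"][160:230,205:330],None,fx=6.4,fy=6.4,interpolation=cv2.INTER_CUBIC)
for k in range(0,125,10): cv2.putText(g,str(205+k),(int(k*6.4),445),0,.35,(0,0,255))
for k in range(0,70,10): cv2.putText(g,str(160+k),(0,int(k*6.4)+4),0,.35,(0,0,255))
cv2.imwrite("pics/w3c.png",g)
```

```text
(no output)
```

View pics/w3c.png

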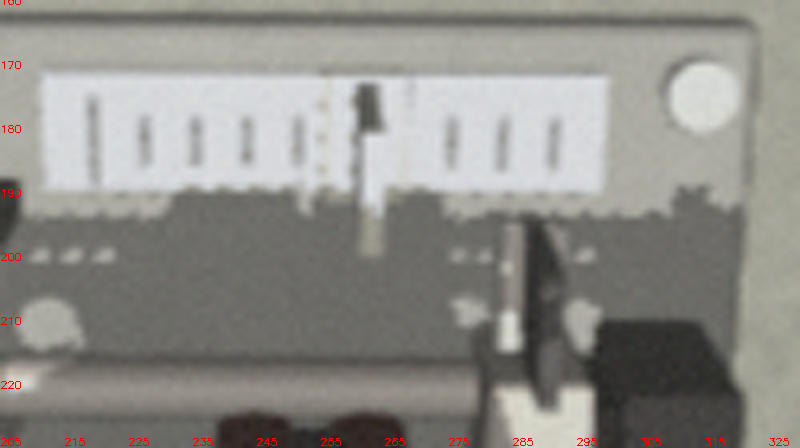

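The crop shows the fin's bright top at u=261.5 to 264.5, v=180 to 200. The pointer is the bright 3 px strip at u=283.5 to 286.5 with its outer end at v=195, unless it is the dark band beside it at 287 to 293. I'll check both against x=100, y=120, z=59.

Run:
```python
from h import *
c=load("w3.npy");M=wristM(c["s"],c)
S=np.array([plane(c,p,13,M)[:2] for p in [(91.5,174),(314.5,174.5)]]);d=S[1]-S[0];th=np.arctan2(d[1],d[0]);print(np.linalg.norm(d),th)
ey=np.array([-np.sin(th),np.cos(th)]);O=S.mean(0)-143*ey;print("O",O)
print("cam V",V(M[:3,3],O,th))
for n,p in[("strip",(285,195)),("strip inner",(285,214)),("dark",(290,195))]:
    print(n,[V(plane(c,p,z,M),O,th).tolist() for z in(12,54,59)])
for p in[(263,180),(263,200)]: print("fin",[V(plane(c,p,z,M),O,th).tolist() for z in(52,58,62)])
# predicted pixels of the pointer
W=lambda x,y,z:np.r_[O+x*np.array([np.cos(th),np.sin(th)])+y*ey,z]
for q in[(98,120,59),(102,120,59),(100,98,59),(98,120,30)]: print(q,proj(c,W(*q),M).round(1))
```

```text
276.8212019064535 -0.31660147094114516
O [644.43883011  -6.93305584]
cam V [ 62.6 221.5]
strip [[102.8, 115.9], [97.8, 128.9], [97.3, 130.4]]
strip inner [[103.7, 90.0], [98.6, 106.1], [98.0, 108.0]]
dark [[109.2, 115.9], [103.4, 128.9], [102.8, 130.4]]
fin [[73.1, 145.6], [72.9, 147.1], [72.7, 148.1]]
fin [[73.3, 122.3], [73.1, 124.2], [73.0, 125.5]]
(98, 120, 59) [285.3 203.9]
(102, 120, 59) [288.9 203.9]
(100, 98, 59) [286.4 222.3]
(98, 120, 30) [282.8 196.2]
```

With the screws as reference, the dark band fits the blade: centre x≈103 against the fin at 73, about 30 mm apart. The bright strip would give 24 mm, which is outside the 30 to 56 mm range. I'll take a closer view centred between the two.

```bash
echo '[{"tx": -8,"ty": 8,"tz": 28,"jaw": 0},{"tx": -16,"ty": 16,"tz": 56,"jaw": 0},{"tx": -25,"ty": 24,"tz": 85,"jaw": 0},{"tx": -25,"ty": 24,"tz": 85,"jaw": 0},{"tx": -25,"ty": 24,"tz": 85,"jaw": 0}]' | python3 steer.py
python3 - <<'E'
from h import *
from rig import r, vision, workorder
s=r.read_state();c=vision.capture("wrist");c["s"]=s;np.save("w4.npy",c,allow_pickle=True);M=wristM(c["s"],c)
O=np.array([644.4,-6.9]);th=-.3166;print(V(s["position"],O,th),V(M[:3,3],O,th),M[2,3])
W=lambda x,y,z:np.r_[O+x*np.array([np.cos(th),np.sin(th)])+y*np.array([-np.sin(th),np.cos(th)]),z]
p=proj(c,W(88,130,55),M);print(p);u0,v0=int(p[0])-70,int(p[1])-45
g=cv2.resize(c["image"][v0:v0+95,u0:u0+140],None,fx=5.6,fy=5.6,interpolation=cv2.INTER_CUBIC)
for k in range(0,140,10): cv2.putText(g,str(u0+k),(int(k*5.6),526),0,.35,(0,0,255))
for k in range(0,95,10): cv2.putText(g,str(v0+k),(0,int(k*5.6)+4),0,.35,(0,0,255))
cv2.imwrite("pics/w4c.png",g)
E
```

```text
t: 9.17
position: [760.5, 73.5, 107.8]
tcp_rot: [-2.543, -1.84, 0.008]
contact_force: [-0.4, -0.2, 1.4]
grip_width: 0.002
finger_force: 0.0
[ 85.3 112.6] [ 85.7 193.1] 268.8348057169134
[258.07184862 191.2822439 ]
```

View pics/w4c.png

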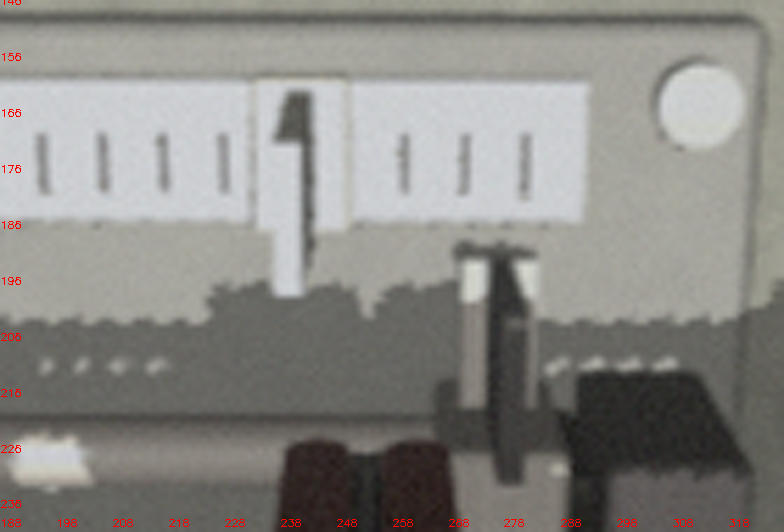

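The fin's bright top spans u=236.8 to 242, v=171 to 199. The dark blade stands on a light lug at u≈270 to 284, with its top at about u=276.5 to 281.8 and its outer end near v=203. The right edge is sharp. Next I get sub-pixel edges.

Run:
```python
from h import *
c=load("w4.npy");M=wristM(c["s"],c);g=cv2.cvtColor(c["image"],cv2.COLOR_BGR2GRAY)
for v in(206,210,214,218,222,226): print(v,g[v,270:288].tolist())
for v in(176,184,192): print(v,g[v,232:247].tolist())
th=-.3166
S=[plane(c,p,13,M) for p in[(313.2,164.2)]];O=S[0][:2]-138*np.array([np.cos(th),np.sin(th)])-143*np.array([-np.sin(th),np.cos(th)]);print("O",O)
for p,z in[((278.3,206),59),((279,206),59),((281.8,206),59),((239.1,185),58),((239.1,185),62)]: print(p,V(plane(c,p,z,M),O,th))
```

```text
206 [111, 128, 128, 132, 112, 63, 50, 58, 71, 67, 67, 71, 103, 121, 105, 100, 98, 100]
210 [109, 129, 128, 131, 104, 57, 51, 61, 66, 64, 65, 75, 103, 118, 103, 105, 121, 136]
214 [107, 125, 128, 130, 101, 58, 42, 63, 63, 64, 64, 74, 104, 107, 70, 84, 94, 99]
218 [97, 111, 108, 107, 83, 47, 48, 56, 65, 57, 66, 73, 94, 89, 69, 62, 75, 86]
222 [62, 64, 66, 68, 62, 42, 43, 55, 64, 62, 65, 65, 65, 64, 62, 62, 65, 55]
226 [79, 79, 78, 76, 74, 68, 53, 55, 63, 57, 62, 64, 72, 76, 78, 77, 78, 78]
176 [184, 177, 203, 206, 209, 207, 206, 206, 206, 172, 101, 114, 176, 210, 206]
184 [183, 175, 206, 204, 205, 203, 204, 208, 207, 178, 105, 97, 168, 202, 207]
192 [159, 164, 163, 160, 172, 197, 205, 203, 207, 181, 121, 126, 164, 165, 166]
O [645.74968208  -6.72441681]
(278.3, 206) [102.8 118.4]
(279, 206) [103.3 118.4]
(281.8, 206) [105.6 118.4]
(239.1, 185) [ 71.9 135.4]
(239.1, 185) [ 72.2 136.5]
```

Blade and fin are 31.6 mm apart (the rougher far view gave 30). The common +3.3 mm offset also explains the handle reading. Next I go over the handle with the fingers open to straddle it, checking with a picture before descending.

```bash
echo '[{"tz": -25,"jaw": 0.7},{"tx": -10,"ty": -12,"tz": -50,"jaw": 0.7},{"tx": -30,"ty": -37,"tz": -50,"jaw": 0.7},{"tx": -50,"ty": -61,"tz": -50,"jaw": 0.7},{"tx": -70,"ty": -85,"tz": -50,"jaw": 0.7}]' | python3 steer.py;echo '[{"tx": -20,"ty": -25,"jaw": 0.7},{"tx": -42,"ty": -51,"jaw": 0.7},{"tx": -42,"ty": -51,"jaw": 0.7},{"tx": -42,"ty": -51,"jaw": 0.7}]' | python3 steer.py
python3 - <<'E'
from h import *
from rig import r, vision, workorder
s=r.read_state();c=vision.capture("wrist");c["s"]=s;np.save("w5.npy",c,allow_pickle=True);M=wristM(c["s"],c)
cv2.imwrite("pics/w5.png",c["image"])
Rt=R.from_rotvec(s["tcp_rot"]).as_matrix()
g=cv2.cvtColor(c["image"],cv2.COLOR_BGR2GRAY)
o=np.array([595.9,9.2,86]);th=-.3166;ex=np.array([np.cos(th),np.sin(th),0]);ey=np.array([-np.sin(th),np.cos(th),0])
print("tool-frame handle",Rt.T@(o-s["position"]))
for y in(30,20):
    a=proj(c,o+[0,0,7]+y*ey,M);print(a,[proj(c,o+d*ex+y*ey,M).round(1) for d in(-7,7)])
    v=int(round(a[1]));print(v,g[v,int(a[0])-30:int(a[0])+31].tolist())
E
```

```text
t: 9.63
position: [660.9, 35.5, 163.4]
tcp_rot: [2.54, 1.843, 0.007]
contact_force: [-0.4, -0.6, -0.8]
grip_width: 0.343
finger_force: 0.0
t: 9.97
position: [598.3, 11.1, 162.4]
tcp_rot: [2.543, 1.842, 0.003]
contact_force: [0.4, 0.4, 0.7]
grip_width: 0.649
finger_force: 0.0
tool-frame handle [-2.59962093 -1.90849453 76.43903062]
[252.10405114 174.47525838] [array([244. , 172.7]), array([260.2, 172.7])]
174 [160, 160, 161, 157, 159, 158, 162, 160, 157, 160, 160, 158, 159, 160, 159, 161, 160, 157, 159, 159, 159, 157, 154, 139, 130, 151, 171, 184, 196, 201, 200, 200, 203, 201, 190, 181, 169, 150, 131, 129, 150, 161, 160, 161, 160, 162, 162, 162, 161, 159, 162, 158, 164, 161, 162, 163, 156, 161, 160, 158, 158]
[252.13338869 185.9390731 ] [array([244.2, 183.9]), array([260.1, 183.8])]
186 [153, 160, 157, 157, 154, 156, 155, 153, 159, 155, 154, 160, 158, 158, 162, 157, 160, 158, 159, 154, 158, 158, 154, 139, 129, 150, 169, 183, 195, 197, 198, 201, 200, 196, 190, 177, 166, 152, 126, 153, 194, 205, 201, 200, 202, 202, 201, 200, 204, 203, 203, 203, 198, 200, 196, 199, 201, 203, 202, 204, 202]
```

The handle edges at u=245 to 261 (centre 253, width right for 14 mm) put the bar within 1 mm of where I expected. Now descend and close.

```bash
echo '[{"tx": -2.6,"ty": -1,"tz": 20,"jaw": 0.7},{"tx": -2.6,"ty": -1,"tz": 40,"jaw": 0.7},{"tx": -2.6,"ty": -1,"tz": 60,"jaw": 0.7},{"tx": -2.6,"ty": -1,"tz": 80,"jaw": 0.7},{"tx": -2.6,"ty": -1,"tz": 95,"jaw": 0.7}]' | python3 steer.py;echo '[{"jaw": 0.7},{"jaw": 0.7}]' | python3 steer.py; echo '[{"jaw": 0.4},{"jaw": 0.25},{"jaw": 0},{"jaw": 0},{"jaw": 0}]' | python3 steer.py;echo '[{"jaw": 0},{"jaw": 0},{"jaw": 0},{"jaw": 0},{"jaw": 0}]' | python3 steer.py
python3 - <<'E'
from h import *
from rig import r, vision, workorder
s=r.read_state();print(V(s["position"],np.array([645,-6.9]),-.3166),V(s["contact_force"],0,-.3166))
for n in("top","side"): c=vision.capture(n);np.save(n+"1.npy",c,allow_pickle=True)
E
```

```text
t: 10.43
position: [599.7, 9.6, 64.4]
tcp_rot: [2.541, 1.844, 0.003]
contact_force: [0.4, 0.4, 0.6]
grip_width: 0.703
finger_force: 0.0
t: 10.6
position: [598.8, 9.6, 64.9]
tcp_rot: [2.542, 1.845, 0.001]
contact_force: [0.3, -0.8, -0.9]
grip_width: 0.701
finger_force: 0.0
t: 11.02
position: [597.8, 9.1, 65.3]
tcp_rot: [2.543, 1.844, 0.001]
contact_force: [0.0, 1.2, 0.9]
grip_width: 0.359
finger_force: 0.0
t: 11.43
position: [597.7, 9.0, 64.8]
tcp_rot: [2.543, 1.844, 0.001]
contact_force: [1.5, -0.4, 0.5]
grip_width: 0.15
finger_force: 30.0
[-49.9   0.4] [1.5 0.1]
```

Handle gripped (13 mm opening, 30 N). Pulling towards -x (tool -y) in small steps.

```bash
cat > m.py <<'E'
from h import *
from rig import r, vision, workorder
s=r.read_state();print("V",V(s["position"],np.array([645,-6.9]),-.3166),"F",V(s["contact_force"],0,-.3166))
E
echo '[{"ty": -1,"jaw": 0},{"ty": -1,"jaw": 0},{"ty": -2,"jaw": 0},{"ty": -2,"jaw": 0}]' | python3 steer.py >/dev/null;python3 m.py;echo '[{"ty": -2,"jaw": 0},{"ty": -4,"jaw": 0},{"ty": -6,"jaw": 0},{"ty": -8,"jaw": 0},{"ty": -8,"jaw": 0}]' | python3 steer.py>/dev/null;python3 m.py;echo '[{"ty": -3,"jaw": 0},{"ty": -6,"jaw": 0},{"ty": -9,"jaw": 0},{"ty": -12,"jaw": 0},{"ty": -14,"jaw": 0}]' | python3 steer.py;echo '[{"jaw": 0},{"jaw": 0},{"jaw": 0}]' | python3 steer.py; python3 m.py
```

```text
V [-50.7   0.4] F [ 5.2 -1.1]
V [-58.7   0.4] F [6.3 0.1]
t: 12.7
position: [576.9, 15.8, 64.8]
tcp_rot: [2.54, 1.842, 0.005]
contact_force: [8.7, -2.4, -6.9]
grip_width: 0.15
finger_force: 30.0
t: 12.95
position: [576.8, 15.9, 64.8]
tcp_rot: [2.541, 1.842, 0.004]
contact_force: [6.9, -3.2, -5.2]
grip_width: 0.154
finger_force: 30.0
V [-71.9   0.4] F [ 7.5 -0.9]
```

```bash
echo '[{"ty": -3,"jaw": 0},{"ty": -6,"jaw": 0},{"ty": -9,"jaw": 0},{"ty": -9,"jaw": 0},{"ty": -9,"jaw": 0}]' | python3 steer.py; python3 m.py
python3 - <<'E'
from h import *
from rig import r, vision, workorder
o=np.array([645,-6.9])+3.2*np.array([.95,-.311]);th=-.3166
W=lambda x,y,z:np.r_[o+x*np.array([np.cos(th),np.sin(th)])+y*np.array([-np.sin(th),np.cos(th)]),z]
out=[]
for n in("top","side"):
    a=load(n+"1.npy");c=vision.capture(n);np.save(n+"2.npy",c,allow_pickle=True)
    p0,p1,f=proj(c,W(100,110,59),),proj(c,W(70,110,59)),proj(c,W(68.6,136,57))
    print(n,p0.round(1),p1.round(1),"fin",f.round(1))
    for im in(a["image"],c["image"]):
        u,v=(p1+f)/2;u=int(u);v=int(v);out.append(cv2.resize(im[v-25:v+25,u-33:u+33],None,fx=6,fy=6,interpolation=cv2.INTER_CUBIC));
    print(u-33,v-25)
cv2.imwrite("pics/cmp.png",np.vstack([np.hstack(out[:2]),np.hstack(out[2:])]))
E
```

```text
t: 13.37
position: [568.5, 18.6, 64.8]
tcp_rot: [2.54, 1.842, 0.005]
contact_force: [8.3, -3.3, -7.7]
grip_width: 0.151
finger_force: 30.0
V [-80.6   0.4] F [ 9.  -0.6]
top [244.2 125.4] [241.2 134.4] fin [233.  132.5]
204 108
side [203.4 187. ] [210.5 189.5] fin [206.6 194.3]
175 166
```

View pics/cmp.png

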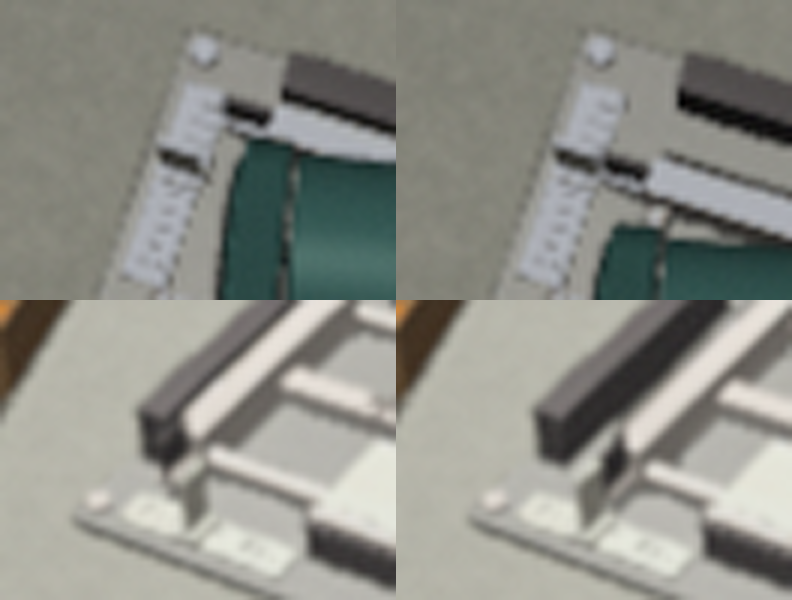

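Left is before, right is now: in the top view the blade moved from about (245,126) to (242,136) and lies almost in line with the fin at (234,135). The side view agrees. I'll quantify the displacement and what is left.

Run:
```python
from h import *
o=np.array([645,-6.9])+3.2*np.array([.95,-.311]);th=-.3166
ex=np.array([np.cos(th),np.sin(th)]);ey=np.array([-np.sin(th),np.cos(th)])
A,B=load("top1.npy"),load("top2.npy");g=[cv2.cvtColor(k["image"],cv2.COLOR_BGR2GRAY) for k in(A,B)]
def cen(im,box,th0=75):
    x,y,w,h=box;p=im[y:y+h,x:x+w].astype(float);wt=np.clip(th0-p,0,None);Y,X=np.mgrid[y:y+h,x:x+w]
    return np.array([(wt*X).sum(),(wt*Y).sum()])/wt.sum(),wt.sum()
b0,w0=cen(g[0],(241,122,8,7));b1,w1=cen(g[1],(238,132,8,7));f,_=cen(g[1],(230,131,7,6));f0,_=cen(g[0],(230,131,7,6))
print(b0,w0,b1,w1,f,f0)
for z in(55,59):
  p0,p1=[V(plane(B,b,z),o,th) for b in(b0,b1)];print(z,p0,p1,p0-p1)
print("fin",[V(plane(B,k,52),o,th) for k in (f,f0)])
# template tracking, upsampled
up=[cv2.resize(k,None,fx=8,fy=8,interpolation=cv2.INTER_CUBIC) for k in g]
t=up[0][122*8:129*8,240*8:247*8];m=cv2.matchTemplate(up[1][128*8:142*8,234*8:250*8],t,cv2.TM_CCOEFF_NORMED);_,s,_,l=cv2.minMaxLoc(m)
d=np.array([234-240+l[0]/8,128-122+l[1]/8]);print("shift",d,s,V(plane(B,b0,59),o,th)-V(plane(B,b0+d,59),o,th))
```

```text
[244.73674912 126.5459364 ] 566.0 [241.52674897 135.67283951] 486.0 [233.32       134.23555556] [233.2920354  134.23451327]
55 [ 98.1 107.7] [ 67.6 108.2] [30.5 -0.5]
59 [ 97.  107.4] [ 66.6 107.8] [30.4 -0.4]
fin [array([ 64.9, 133.8]), array([ 64.9, 133.9])]
shift [-2.75  9.25] 0.9397386908531189 [30.4  1.1]
```

Run:
```python
from h import *
th=-.3166;O=np.array([645,-6.9])
for n,rb,rf,ub,uf in(("w3",(206,210,214),(183,186,189),(282,298),(257,270)),("w4",(206,210,214),(176,184,188),(272,286),(233,246)),("w1",(140,143,146),(120,123,126),(350,375),(330,352))):
    c=load(n+".npy");M=wristM(c["s"],c);g=cv2.cvtColor(c["image"],cv2.COLOR_BGR2GRAY)
    print(n,"blade",*[g[v,ub[0]:ub[1]].tolist() for v in rb],sep="\n");print("fin",*[g[v,uf[0]:uf[1]].tolist() for v in rf],sep="\n")
    for u in (ub[0],ub[1]): print(u,V(plane(c,(u,rb[1]),59,M),O,th))
    for u in (uf[0],uf[1]): print(u,V(plane(c,(u,rf[1]),58,M),O,th))
```

```text
w3
blade
[101, 112, 136, 136, 114, 58, 48, 69, 92, 86, 82, 99, 116, 127, 122, 109]
[114, 174, 212, 189, 107, 49, 42, 59, 71, 71, 84, 135, 166, 169, 171, 155]
[108, 155, 179, 162, 108, 55, 52, 75, 96, 97, 94, 85, 99, 134, 140, 98]
fin
[215, 214, 209, 173, 167, 213, 217, 219, 215, 214, 214, 212, 214]
[218, 215, 188, 140, 163, 215, 215, 216, 220, 215, 213, 210, 214]
[181, 202, 189, 145, 164, 218, 216, 210, 177, 162, 174, 180, 166]
282 [ 94.  112.6]
298 [111.9 112.7]
257 [ 65.8 140.2]
270 [ 80.1 140.2]
w4
blade
[128, 132, 112, 63, 50, 58, 71, 67, 67, 71, 103, 121, 105, 100]
[128, 131, 104, 57, 51, 61, 66, 64, 65, 75, 103, 118, 103, 105]
[128, 130, 101, 58, 42, 63, 63, 64, 64, 74, 104, 107, 70, 84]
fin
[177, 203, 206, 209, 207, 206, 206, 206, 172, 101, 114, 176, 210]
[175, 206, 204, 205, 203, 204, 208, 207, 178, 105, 97, 168, 202]
[163, 164, 163, 177, 200, 207, 204, 205, 177, 116, 103, 144, 161]
272 [ 98.5 115.4]
286 [109.6 115.4]
233 [ 67.9 136.6]
246 [ 78.  136.6]
w1
blade
[148, 105, 94, 96, 81, 106, 196, 192, 116, 57, 51, 47, 48, 49, 49, 51, 78, 93, 99, 143, 152, 152, 152, 149, 155]
[136, 102, 97, 93, 81, 128, 197, 189, 94, 47, 51, 52, 52, 54, 47, 55, 91, 92, 109, 154, 155, 153, 155, 157, 155]
[149, 106, 100, 83, 93, 164, 198, 187, 76, 47, 47, 52, 50, 49, 49, 69, 91, 97, 129, 155, 158, 155, 156, 154, 150]
fin
[177, 133, 191, 197, 200, 185, 95, 68, 71, 69, 71, 67, 72, 83, 146, 198, 197, 197, 195, 195, 197, 196]
[174, 132, 198, 199, 195, 158, 85, 69, 73, 70, 69, 67, 68, 100, 169, 194, 189, 139, 173, 195, 196, 196]
[167, 134, 192, 198, 191, 151, 77, 71, 72, 68, 69, 70, 78, 119, 195, 200, 187, 137, 194, 200, 195, 195]
350 [ 80.9 112.4]
375 [114.5 112.3]
330 [ 52.1 138.7]
352 [ 81.3 138.6]
```

Two wrist views agree on 31.5 to 31.9 mm from blade to fin. The jaw is now at about 30.1 mm (top camera 30.4, tool travel 29.8). So 1.5 mm more, then recheck.

```bash
echo '[{"ty": -0.8,"jaw": 0},{"ty": -1.5,"jaw": 0},{"ty": -1.5,"jaw": 0},{"ty": -1.5,"jaw": 0},{"ty": -1.5,"jaw": 0}]' | python3 steer.py; python3 m.py
python3 - <<'E'
from h import *
from rig import r, vision, workorder
o=np.array([645,-6.9])+3.2*np.array([.95,-.311]);th=-.3166
A=load("top1.npy");b0=np.array([244.74,126.55]);u0=cv2.resize(A["image"],None,fx=8,fy=8,interpolation=cv2.INTER_CUBIC);t=u0[122*8:129*8,240*8:247*8]
for _ in range(3):
    B=vision.capture("top");u1=cv2.resize(B["image"],None,fx=8,fy=8,interpolation=cv2.INTER_CUBIC)
    m=cv2.matchTemplate(u1[128*8:142*8,234*8:250*8],t,cv2.TM_CCOEFF_NORMED);_,s,_,l=cv2.minMaxLoc(m);d=np.array([-6+l[0]/8,6+l[1]/8])
    g=cv2.cvtColor(B["image"],cv2.COLOR_BGR2GRAY)[132:140,238:246].astype(float);w=np.clip(75-g,0,None);Y,X=np.mgrid[132:140,238:246];b1=np.array([(w*X).sum(),(w*Y).sum()])/w.sum()
    P=V(plane(B,b0,59),o,th);print(d,round(s,2),P-V(plane(B,b0+d,59),o,th),b1,P-V(plane(B,b1,59),o,th))
# covers: mean grey of each shut cover top vs the empty cover pixels (both should look alike, flat)
for y in(74,-74):
    W=lambda x,yy,z:np.r_[o+x*np.array([np.cos(th),np.sin(th)])+yy*np.array([-np.sin(th),np.cos(th)]),z]
    q=proj(B,W(-50,y,47.5));print(y,q.round(),[B["image"][tuple(proj(B,W(x,y+k,47.5)).round().astype(int)[::-1])].tolist() for x in(-85,-50,-15) for k in(-18,18)])
np.save("top3.npy",B,allow_pickle=True)
E
```

```text
t: 13.88
position: [567.5, 19.0, 64.8]
tcp_rot: [2.54, 1.842, 0.005]
contact_force: [7.9, -3.8, -6.6]
grip_width: 0.149
finger_force: 30.0
V [-81.7   0.5] F [ 8.7 -1.1]
[-2.875  9.625] 0.9 [31.6  1. ] [241.37330754 135.99419729] [31.5 -0.6]
[-2.875  9.625] 0.9 [31.6  1. ] [241.39805825 135.9961165 ] [31.5 -0.6]
[-2.875  9.625] 0.91 [31.6  1. ] [241.38446602 136.00582524] [31.6 -0.6]
74 [240. 175.] [[62, 64, 37], [182, 175, 172], [83, 82, 70], [52, 52, 48], [106, 113, 78], [71, 76, 45]]
-74 [287. 190.] [[69, 73, 44], [120, 130, 126], [67, 70, 41], [36, 38, 21], [131, 127, 119], [29, 31, 13]]
```

```bash
echo '[{"ty": -0.3,"jaw": 0},{"ty": -0.3,"jaw": 0}]' | python3 steer.py
python3 - <<'E'
from h import *
from rig import r, vision, workorder
o=np.array([645,-6.9])+3.2*np.array([.95,-.311]);th=-.3166
W=lambda x,yy,z:np.r_[o+x*np.array([np.cos(th),np.sin(th)])+yy*np.array([-np.sin(th),np.cos(th)]),z]
T0,T3=load("top0.npy"),load("top3.npy");S0,S2=load("side0.npy"),load("side2.npy")
s=r.read_state();c=vision.capture("wrist");M=wristM(s,c)
px=lambda c,p,M=None:(lambda q:c["image"][q[1],q[0]].tolist() if 0<=q[0]<512 and 0<=q[1]<384 else None)(proj(c,p,M).round().astype(int))
ys=(-50,-58,-66,-74,-82,-90,-98,-106,-112)
for x in(-8,-14,-22):
    for n,C in(("T0",T0),("T3",T3),("S0",S0),("S2",S2)): print(x,n,[px(C,W(x,y,47.5)) for y in ys])
    print("w",[(proj(c,W(x,y,47.5),M).round().tolist(),px(c,W(x,y,47.5),M)) for y in ys[:4]])
print(len(T0),np.mean(cv2.absdiff(T0["image"],T3["image"])[95:150,300:340]))
E
python3 m.py
```

```text
t: 14.2
position: [567.3, 19.0, 64.8]
tcp_rot: [2.54, 1.842, 0.006]
contact_force: [8.3, -4.0, -7.8]
grip_width: 0.153
finger_force: 30.0
-8 T0 [[65, 66, 69], [114, 120, 120], [106, 111, 111], [94, 102, 104], [104, 113, 115], [101, 111, 112], [103, 112, 113], [101, 111, 113], [108, 116, 118]]
-8 T3 [[83, 87, 53], [18, 22, 11], [54, 57, 34], [67, 71, 42], [67, 71, 41], [130, 126, 118], [183, 176, 173], [181, 175, 172], [154, 155, 155]]
-8 S0 [[124, 130, 135], [202, 208, 210], [172, 178, 181], [168, 173, 174], [167, 172, 173], [157, 163, 164], [119, 123, 126], [76, 80, 82], [64, 70, 72]]
-8 S2 [[152, 163, 166], [209, 220, 218], [215, 227, 227], [216, 227, 228], [214, 225, 225], [160, 171, 173], [53, 79, 89], [53, 86, 103], [83, 84, 88]]
w [([358.0, 292.0], [7, 9, 14]), ([357.0, 302.0], [6, 11, 7]), ([356.0, 311.0], [38, 40, 39]), ([355.0, 319.0], [47, 45, 44])]
-14 T0 [[62, 63, 64], [118, 123, 121], [114, 119, 119], [112, 119, 121], [104, 114, 115], [101, 110, 111], [101, 110, 113], [102, 111, 113], [113, 118, 119]]
-14 T3 [[77, 80, 48], [29, 31, 13], [56, 58, 34], [68, 71, 42], [67, 7
[... 583 characters left out ...]
 113, 115], [102, 111, 113], [103, 112, 114], [103, 113, 115], [124, 129, 130]]
-22 T3 [[70, 73, 42], [52, 55, 33], [31, 33, 17], [66, 71, 41], [68, 72, 41], [76, 79, 53], [182, 176, 172], [174, 169, 167], [170, 172, 173]]
-22 S0 [[192, 199, 204], [200, 206, 210], [184, 191, 195], [182, 189, 194], [157, 164, 169], [95, 99, 104], [50, 53, 55], [82, 88, 91], [67, 73, 75]]
-22 S2 [[171, 182, 183], [199, 211, 210], [208, 220, 220], [128, 140, 147], [27, 30, 66], [25, 30, 67], [30, 34, 64], [30, 30, 42], [39, 39, 36]]
w [([339.0, 292.0], [20, 20, 24]), ([338.0, 302.0], [26, 25, 27]), ([337.0, 311.0], [42, 41, 41]), ([337.0, 319.0], [40, 41, 40])]
7 19.808333333333334
V [-81.9   0.4] F [ 8.5 -0.5]
```

In the visible strip, the right cover now has the same shade (182,175,172) as the shut left one; it read about (103,112,113) while tilted. The side view shows a uniform flat face there too, so both covers are shut. The jaw is at about 31.5 mm and held at 8.5 N.

```bash
python3 -c "
from rig import r, vision, workorder
print(workorder.sign_off())"
```

```text
the job is handed in; nothing more can be done
None
```

I handed the job in with both covers shut and the jaw held open at about 31.5 mm, against a mark measured at 31.7 mm; one press on the right cover read 26 N, just over the 25 N limit, and its shutting was confirmed only from the part the arm left visible.

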